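Set the chisels out for honing

TASK

Move the four chisels from their rack to the empty rack beside the sharpening stone, so that they lie there in order of blade width: the widest in the end slot next to the stone, then each narrower one in turn, the narrowest farthest from the stone. Lay each in the middle of its own slot and straight across both rails, seated lengthwise as it was in the old rack, with its handle towards the robot.

Things in the scene. Friction and masses are not known exactly. Their poses are not given: they have to be found in the camera images.
- chisel_30: Chisel (sizes in mm), orange handle, flat steel blade 30 wide, 238 long, 0.13 kg; lies level in a source rack slot. Origin: mid-length, level with the handle's underside; y towards the handle's butt, z up. Handle 28 thick (axis z=14), y=14 to 120; blade 4 thick, underside z=12, y=-32 to -120. Grip the handle between the rails, near y=45: it carries level. Seated: origin 36 over the bench, 95 behind the front rail.
- chisel_20: Chisel (sizes in mm), orange handle, flat steel blade 20 wide, 238 long, 0.13 kg; lies level in a source rack slot. Origin: mid-length, level with the handle's underside; y towards the handle's butt, z up. Handle 28 thick (axis z=14), y=14 to 120; blade 4 thick, underside z=12, y=-32 to -120. Grip the handle between the rails, near y=45: it carries level. Seated: origin 36 over the bench, 95 behind the front rail.
- chisel_14: Chisel (sizes in mm), orange handle, flat steel blade 14 wide, 241 long, 0.13 kg; lies level in a source rack slot. Origin: mid-length, level with the handle's underside; y towards the handle's butt, z up. Handle 28 thick (axis z=14), y=14 to 120; blade 4 thick, underside z=12, y=-32 to -120. Grip the handle between the rails, near y=45: it carries level. Seated: origin 36 over the bench, 95 behind the front rail.
- chisel_7: Chisel (sizes in mm), orange handle, flat steel blade 7 wide, 239 long, 0.13 kg; lies level in a source rack slot. Origin: mid-length, level with the handle's underside; y towards the handle's butt, z up. Handle 28 thick (axis z=14), y=14 to 120; blade 4 thick, underside z=12, y=-32 to -120. Grip the handle between the rails, near y=45: it carries level. Seated: origin 36 over the bench, 95 behind the front rail.
- source_rack: Fixed (sizes in mm): plywood base 292 (y) x 215 x 8, two rails 20 thick; one chisel in each slot, any order. Origin: on the bench under the middle of the front (handle) rail, the one nearer the robot; x to the rear (blade) rail 165 behind, y along the row to the robot's left, z up. Rail tops z=36 front, 48 rear. Dowels 12 thick, 22 tall part each rail into 4 slots with middles at y=-105, -35, 35, 105.
- honing_rack: The empty rack: same make, sizes (mm), origin, axes and slots as the source rack. Turned by up to 0.1 rad. A chisel is seated as in the source rack: handle on the front rail, blade flat on the rear rail (chisel y opposite to rack x), its origin at rack x=95, z=36 and the slot's y. Slots are about 57 mm clear between dowels.
- oilstone: Grey sharpening stone in a dark wooden tray, 176 x 58 x 31 mm, fixed beside one end of the honing rack (either end: rack y about +205 or -205 mm). Origin: centre of its underside, x along its length. A brown cork sanding block lies beside the other end.

How it is judged (in metres and radians):
At the end, for the whole second after the job is handed in: All four chisels rest in the honing rack, released, ordered by width from the stone's end: each within 15 mm of its slot's middle, 30 mm of its seat lengthwise, 10 mm of its seated height, 0.16 rad of square and 0.12 rad of level, handle in front (((y of oilstone in the frame of honing_rack above 0 m and y of chisel_30 in the frame of honing_rack between 0.09 and 0.12 m and y of chisel_20 in the frame of honing_rack between 0.02 and 0.05 m and y of chisel_14 in the frame of honing_rack between -0.05 and -0.02 m and y of chisel_7 in the frame of honing_rack between -0.12 and -0.09 m) or (y of oilstone in the frame of honing_rack below 0 m and y of chisel_30 in the frame of honing_rack between -0.12 and -0.09 m and y of chisel_20 in the frame of honing_rack between -0.05 and -0.02 m and y of chisel_14 in the frame of honing_rack between 0.02 and 0.05 m and y of chisel_7 in the frame of honing_rack between 0.09 and 0.12 m)) and z of chisel_30 in the frame of honing_rack between 0.026 and 0.046 m and x of chisel_30 in the frame of honing_rack between 0.065 and 0.125 m and y of honing_rack in the frame of chisel_30 above 0.03 m and angle between the y axis of each of chisel_30, chisel_20, chisel_14, chisel_7 and the x axis of honing_rack, either way round below 0.16 rad and angle between chisel_30's own y axis and vertical between 1.45 and 1.69 rad and linear speed of each of chisel_30, chisel_20, chisel_14, chisel_7 below 0.02 m/s and angular speed of each of chisel_30, chisel_20, chisel_14, chisel_7 below 0.2 rad/s and contact force between the fingers and chisel_30 below 0.1 N and z of chisel_20 in the frame of honing_rack between 0.026 and 0.046 m and x of chisel_20 in the frame of honing_rack between 0.065 and 0.125 m and y of honing_rack in the frame of chisel_20 above 0.03 m and angle between chisel_20's own y axis and vertical between 1.45 and 1.69 rad and contact force between the fingers and chisel_20 below 0.1 N and z of chisel_14 in the frame of honing_rack between 0.026 and 0.046 m and x of chisel_14 in the frame of honing_rack between 0.065 and 0.125 m and y of honing_rack in the frame of chisel_14 above 0.03 m and angle between chisel_14's own y axis and vertical between 1.45 and 1.69 rad and contact force between the fingers and chisel_14 below 0.1 N and z of chisel_7 in the frame of honing_rack between 0.026 and 0.046 m and x of chisel_7 in the frame of honing_rack between 0.065 and 0.125 m and y of honing_rack in the frame of chisel_7 above 0.03 m and angle between chisel_7's own y axis and vertical between 1.45 and 1.69 rad and contact force between the fingers and chisel_7 below 0.1 N); the robot touches nothing.
It also fails if it takes over 106 s, if anything falls off the work surface, if the arm or the gripper's body presses on something with over 40 N, if the wrist force passes 120 N, or if a joint passes its speed limit or range.

ROBOT

A 6-joint arm with a two-finger parallel gripper is mounted at the origin on a cart in front of the work surface, level with it; the furniture and walls round the work are solid. World frame = base frame: x ahead of the robot, y to its left, z up, the work surface at z = 0. Lengths are in mm, angles in rad, forces in N, time in s.
With the tool pointing down it reaches from about 300 to 750 mm from the base axis. Payload 8.5 kg.
Tool frame: the origin (TCP) lies between the finger pads; the fingertips stand 19 mm ahead of it and the grasp point (between the pads) is the TCP; z points along the fingers, y is the line along which they close (so a half turn about z gives the same grasp; the last joint's range is limited). The gripper opens to 85 mm and grips with 20 to 120 N. Pads are 22 mm wide; open, the fingers measure 114 mm over their backs; the gripper's body (76 mm by 85 mm) begins 54 mm behind the grasp point. The pads swing forward as they close: fully open they stand 13 mm farther back than shut.
Start: joints at [-0.215, 0.381, 1.297, -0, 1.464, -0.215], TCP at [549.982, 0.002, 250.322] pointing down, gripper open.
Joint ranges: [-3.11, 3.11], [-0.89, 2.33], [0.22, 2.48], [-1.42, 4.56], [0.17, 2.85], [-2.88, 2.88]. Speed limits (rad/s): [2.39, 2.39, 3.14, 3.14, 3.14, 3.14].

INTERFACE

Orientations are given as [roll, pitch, yaw] about the fixed x, y, z axes, in that order (R = Rz(yaw) Ry(pitch) Rx(roll)).
In Python, from bench import manip gives the robot as it stands.
- The arm moves only by the tool play_rows, never from a script. Its argument "increments" is text: rows parted by semicolons, each of 7 numbers parted by spaces: the finger opening in mm, from 0 to 85.4, then the shift along the world's x, y, z in units of 50 mm (1.0 is 50 mm), then the turn, a rotation vector about the world's x, y, z in units of 6 degrees (1.0 is 6 degrees). In form: claw tx ty tz ax ay az; .... A call has 1 to 5 rows; each row shifts and turns the commanded pose from where the row before left it; what a row does not reach is not made up. A row lasts 1/10 s, in which the tool goes at most 50 mm and 8.59 degrees, less where a joint would pass 70% of its speed; a pose out of reach is approached as far as the arm can. A call is refused whole if a number of a shift passes 1 or a number of a turn 1, either way. A call with a gripper value outside its range is refused whole. The fingers move at their own pace and stop on an object; "force" is the grip in N (left out, the last holds). Time passes only in rows, so rows that do not move let the fingers close. It gives the time, the measured TCP pose, the force, the opening and the grip force at its end, in the units of the state.
- manip.observe(): the state, without advancing time (a new reading comes with each control period).
- manip.capture(name): name is "scene" or "side" or "wrist"; returns a dict with "frame" (384x512x3 uint8, blue, green, red), "fx", "fy", "cx", "cy" (pixels), "xyz" and "orientation" of the camera in the world. Camera axes: x right, y up, looking along -z (the intrinsics and any distortion apply to the point x, -y, -z); pixel columns grow to the right and rows downward; lengths in mm; the calibration is good to about 2 mm. The wrist camera is an equidistant fisheye: a pixel r from the principal point sees the ray r / f radians off the axis. A picture is of the moment at which its call begins. There is no depth.
- manip.close_job(): hands the job in; it is judged then, once.
The state is a dict: "t": time; "qpos": joint angles; "qvel": joint speeds; "joint_efforts": joint torques, N m; "ee_pos": TCP position; "tcp_rot": TCP orientation; "ft_force": force on the tool from outside, world axes, zero at the start; "wrist_torque": the same for the moment, N m; "finger_gap": opening from 0.0 (shut) to 1.0 (fully open); "finger_force": force on a finger pad.
Only numpy, scipy, OpenCV 4.12 (cv2) and the standard library are available. Lean on these libraries where they do the work, as an engineer would, in place of code of your own. Each camera call takes 0.05 s, during which the arm holds its last target. There are 200 camera calls.

## Working session

There is one attempt and no reset: what is moved stays moved. The work goes in short steps, Python scripts to look and compute and a tool call to move; the robot and the scene stay as the last step left them, time stands still between calls to the robot, and variables do not carry over. Pictures are saved under pics/ and viewed, at most 14 in all, crops included, and the job is handed in when it is done.

Besides the shell and the picture viewer there is one more tool, called in YAML: its name, and indented under it one key for each argument. play_rows: Moves the arm, as the interface text tells. Its arguments: {"type":"object","properties":{"increments":{"type":"string"},"force":{"type":"number"}},"required":["increments"]}

```bash
mkdir -p pics; ls; cat > h.py <<'E'
import numpy as np, cv2
from scipy.spatial.transform import Rotation as R
from bench import manip
def cam(n):
    c=manip.capture(n); return c
def ray(c,u,v,fish=False):
    x=(u-c['cx'])/c['fx']; y=(v-c['cy'])/c['fy']
    if fish:
        r=np.hypot(x,y); s=np.sin(r)/r if r>1e-9 else 1
        d=np.array([x*s,-y*s,-np.cos(r)])
    else: d=np.array([x,-y,-1])
    return R.from_euler('xyz',c['orientation']).apply(d)
def onplane(c,u,v,z,fish=False):
    d=ray(c,u,v,fish); p=np.array(c['xyz']); return p+d*(z-p[2])/d[2]
E
python3 - <<'E'
from h import *
import pickle
print(manip.observe())
for n in ['scene','side','wrist']:
    c=cam(n); print(n,{k:v for k,v in c.items() if k!='frame'})
    cv2.imwrite(f'pics/{n}0.png',c['frame']); pickle.dump(c,open(f'{n}0.pkl','wb'))
a=[cv2.imread(f'pics/{n}0.png') for n in ['scene','side']]
E
```

```text
pics
{'t': 0.0, 'qpos': array([-2.15251959e-01,  3.81225663e-01,  1.29830930e+00, -2.84038174e-05,
        1.46367093e+00, -2.15309205e-01]), 'qvel': array([ 1.23146128e-03,  3.58799564e-04, -5.83962419e-05,  1.63731146e-03,
        7.71559223e-04, -1.63053725e-03]), 'joint_efforts': array([-1.00240642e-03, -4.48466885e+01, -2.31285810e+01, -2.87182611e-04,
        4.73836102e-03,  1.77242771e-05]), 'ee_pos': array([5.49701191e+02, 8.25238137e-02, 2.49679487e+02]), 'tcp_rot': array([-3.14001062e+00, -3.17084848e-04,  1.57085638e+00]), 'ft_force': array([-0.73349164,  0.303522  ,  0.20088984]), 'wrist_torque': array([ 0.02003249,  0.07002395, -0.02116757]), 'finger_force': 0.0, 'finger_gap': 1.0015062693739116}
scene {'fx': 382.9057541071733, 'fy': 382.9057541071733, 'cx': 251.27752822445854, 'cy': 185.39502247043941, 'xyz': array([-162.55180361,  891.97472631,  655.7493627 ]), 'orientation': array([ 1.06184483e+00,  1.84801116e-04, -2.50973596e+00])}
side {'fx': 487.6939762764462, 'fy': 487.6939762764462, 'cx': 256.5699242288961, 'cy': 191.00460510154326, 'xyz': array([ -154.0298749 , -1159.24168144,  1035.46813166]), 'orientation': array([ 0.93129341, -0.0227815 , -0.47636909])}
wrist {'fx': 297.3186396354542, 'fy': 297.3186396354542, 'cx': 247.34893299050185, 'cy': 196.30502912819978, 'xyz': array([549.4254866 ,  71.53625357, 374.00012953]), 'orientation': array([-0.28740988,  0.00094746,  0.00086606])}
```

View pics/scene0.png

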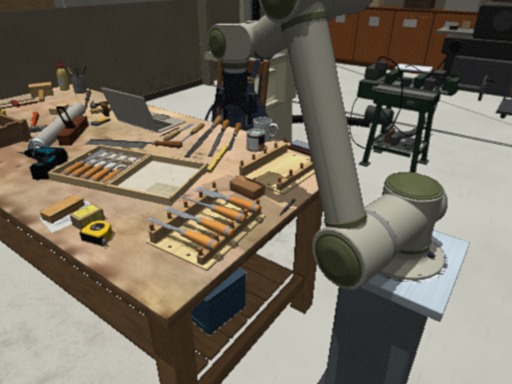

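View pics/side0.png

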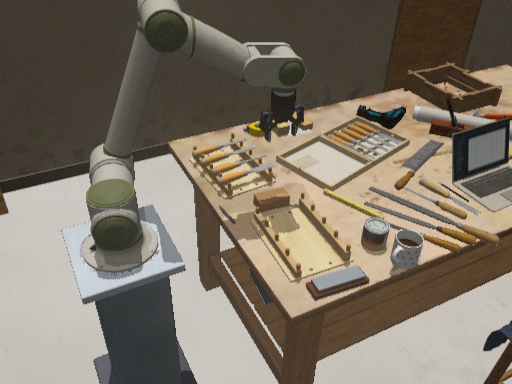

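View pics/wrist0.png

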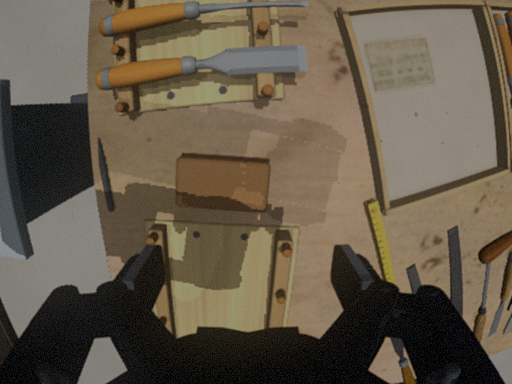

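```bash
python3 - <<'E'
from h import *
import pickle
w=pickle.load(open('wrist0.pkl','rb'));s=pickle.load(open('side0.pkl','rb'));sc=pickle.load(open('scene0.pkl','rb'))
for n,u,v,z in [('h corner',150,221,8),('h corner r',298,228,8),('h front dowel',153,237,58),('h rear dowel',287,246,70),('c30 butt',97,78,50),('c30 tip',305,59,50),('src dowel f',121,105,58),('src dowel r',267,90,70)]:
    print(n,onplane(w,u,v,z,True).round(0))
for n,u,v,z in [('src c1',200,150,50),('src c3',225,175,50),('stone',340,280,31),('h dowel f1',258,208,58),('h f5',297,266,58),('r1',302,197,70),('r5',347,253,70)]:
    print(n,onplane(s,u,v,z).round(0))
E
```

```text
h corner [416. -72.   8.]
h corner r [617. -81.   8.]
h front dowel [435. -73.  58.]
h rear dowel [594. -77.  70.]
c30 butt [374. 119.  50.]
c30 tip [611. 131.  50.]
src dowel f [409.  84.  58.]
src dowel r [569.  93.  70.]
src c1 [399. 333.  50.]
src c3 [416. 141.  50.]
stone [ 505. -439.   31.]
h dowel f1 [431. -84.  58.]
h f5 [ 410. -362.   58.]
r1 [ 580. -109.   70.]
r5 [ 558. -390.   70.]
```

play_rows:
  increments: "85 -0.16 0.3 0.07 0 0 1; 85 -0.16 0.3 0.07 0 0 1; 85 -0.16 0.3 0.07 0 0 1; 85 -0.16 0.3 0.07 0 0 1; 85 -0.16 0.3 0.07 0 0 1"

```text
t: 0.65
ee_pos: [509.5, 75.6, 267.7]
tcp_rot: [-3.141, -0.0, 2.099]
ft_force: [0.1, 0.2, -0.5]
finger_gap: 0.997
finger_force: 0.0
```

play_rows:
  increments: "85 -0.16 0.3 0.07 0 0 1; 85 -0.16 0.3 0.07 0 0 1; 85 -0.16 0.3 0.07 0 0 1; 85 -0.16 0.3 0.07 0 0 1; 85 -0.16 0.3 0.07 0 0 1"

```text
t: 1.15
ee_pos: [469.5, 150.6, 285.3]
tcp_rot: [-3.141, -0.0, 2.622]
ft_force: [0.5, 0.3, -0.5]
finger_gap: 0.996
finger_force: 0.0
```

play_rows:
  increments: "85 -0.16 0.3 0.07 0 0 1; 85 -0.16 0.3 0.07 0 0 1; 85 -0.16 0.3 0.07 0 0 1; 85 -0.16 0.3 0.07 0 0 1; 85 -0.16 0.3 0.07 0 0 1"

```text
t: 1.65
ee_pos: [429.5, 225.6, 302.8]
tcp_rot: [-3.141, -0.0, -3.137]
ft_force: [-0.4, 0.7, -1.3]
finger_gap: 0.995
finger_force: 0.0
```

play_rows:
  increments: "85 0 0 0 0 0 0; 85 0 0 0 0 0 0"

```text
t: 1.85
ee_pos: [430.0, 224.9, 302.6]
tcp_rot: [-3.141, -0.0, 3.14]
ft_force: [-0.1, -0.1, 0.4]
finger_gap: 0.996
finger_force: 0.0
```

```bash
python3 - <<'E'
from h import *
import pickle
o=manip.observe(); print(o['t'],o['ee_pos'].round(1),o['tcp_rot'].round(3),o['qpos'].round(2))
for n in ['wrist']:
    c=cam(n); print({k:v for k,v in c.items() if k!='frame'})
    cv2.imwrite(f'pics/{n}1.png',c['frame']); pickle.dump(c,open(f'{n}1.pkl','wb'))
E
```

```text
1.85 [430.  224.9 302.6] [-3.141 -0.     3.14 ] [ 0.24  0.23  1.37 -0.    1.55 -1.33]
{'fx': 297.3186396354542, 'fy': 297.3186396354542, 'cx': 247.34893299050185, 'cy': 196.30502912819978, 'xyz': array([357.18510956, 224.26186812, 426.84060692]), 'orientation': array([-2.88333950e-01, -2.23926275e-04,  1.57015121e+00])}
```

View pics/wrist1.png

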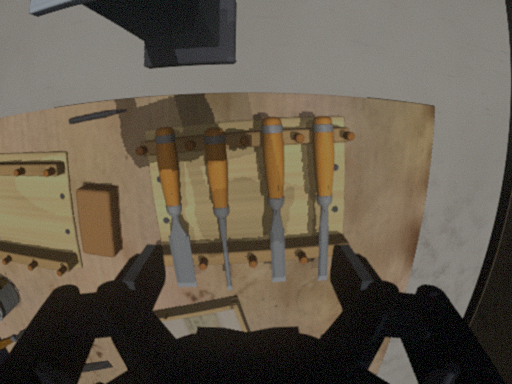

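The wrist picture shows the source rack: 30 at (180,205), then a narrow one at (218,205), a mid one at (275,200) and one at (324,200). Next I measure the handles, blade widths and honing rack.

```bash
cat >> h.py <<'E'
def handles(c,fish=True,z=50,amin=250):
    hsv=cv2.cvtColor(c['frame'],cv2.COLOR_BGR2HSV)
    m=cv2.inRange(hsv,(5,150,130),(18,255,255))
    m=cv2.morphologyEx(m,cv2.MORPH_OPEN,np.ones((5,5)))
    n,l,st,ce=cv2.connectedComponentsWithStats(m); out=[]
    for i in range(1,n):
        if st[i,4]<amin: continue
        v,u=np.nonzero(l==i)
        P=np.array([onplane(c,a,b,z,fish)[:2] for a,b in zip(u,v)])
        vx,vy,x0,y0=cv2.fitLine(P.astype(np.float32),cv2.DIST_L2,0,.01,.01).ravel()
        if vx<0: vx,vy=-vx,-vy
        t=(P-[x0,y0])@[vx,vy]
        out.append(dict(uv=ce[i].round(0),area=int(st[i,4]),xy=np.array([x0,y0]).round(1),ang=round(float(np.arctan2(vy,vx)),3),
          ends=(np.percentile(t,1).round(0),np.percentile(t,99).round(0))))
    return out
E
python3 - <<'E'
from h import *
import pickle
c=pickle.load(open('wrist1.pkl','rb'))
for h in handles(c): print(h)
# blade widths: row profile brightness/saturation along world line x=const near blade
hsv=cv2.cvtColor(c['frame'],cv2.COLOR_BGR2HSV)
for r in (245,270): print(r,[(u,int(hsv[r,u,1])) for u in range(165,335,2) if hsv[r,u,1]<60])
for n,u,v,z in [('h src dowel',141,150,58),('d2',190,145,58),('d4',299,137,58),('d5',350,135,58),('r2',203,265,70),('r3',252,261,70),('r4',302,259,70)]: print(n,onplane(c,u,v,z,True).round(0))
E
```

```text
{'uv': array([321., 161.]), 'area': 344, 'xy': array([420.7, 321.1], dtype=float32), 'ang': 0.085, 'ends': (np.float64(-37.0), np.float64(39.0))}
{'uv': array([276., 161.]), 'area': 546, 'xy': array([421.1, 261.7], dtype=float32), 'ang': 0.032, 'ends': (np.float64(-34.0), np.float64(31.0))}
{'uv': array([218., 182.]), 'area': 577, 'xy': array([449.8, 185.6], dtype=float32), 'ang': 0.069, 'ends': (np.float64(-27.0), np.float64(33.0))}
{'uv': array([169., 186.]), 'area': 445, 'xy': array([455.2, 119.5], dtype=float32), 'ang': 0.1, 'ends': (np.float64(-23.0), np.float64(25.0))}
245 [(169, 42), (171, 2), (173, 7), (175, 7), (177, 14), (179, 9), (181, 7), (183, 7), (185, 7), (187, 5), (189, 10), (223, 14), (225, 3), (271, 5), (273, 3), (275, 2), (277, 7), (279, 5), (281, 2), (283, 8), (285, 53), (319, 6), (321, 7), (323, 14), (325, 14), (327, 5)]
270 [(175, 10), (177, 8), (179, 5), (181, 14), (183, 2), (185, 7), (187, 5), (189, 9), (191, 7), (193, 7), (225, 49), (227, 2), (229, 8), (273, 8), (275, 7), (277, 2), (279, 2), (281, 7), (283, 11), (285, 54), (319, 9), (321, 7), (323, 5), (325, 14)]
h src dowel [404.  86.  58.]
d2 [399. 152.  58.]
d4 [389. 289.  58.]
d5 [384. 356.  58.]
r2 [562. 163.  70.]
r3 [555. 231.  70.]
r4 [553. 299.  70.]
```

```bash
sed -i 's/(5,150,130),(18,255,255)/(4,120,80),(19,255,255)/; s/np.ones((5,5))/np.ones((7,7))/' h.py
python3 - <<'E'
from h import *
import pickle
c=pickle.load(open('wrist1.pkl','rb'))
for h in handles(c): print(h)
E
```

```text
{'uv': array([274., 163.]), 'area': 1148, 'xy': array([425. , 259.1], dtype=float32), 'ang': 0.059, 'ends': (np.float64(-39.0), np.float64(45.0))}
{'uv': array([321., 163.]), 'area': 681, 'xy': array([423.3, 321.4], dtype=float32), 'ang': 0.099, 'ends': (np.float64(-39.0), np.float64(43.0))}
{'uv': array([168., 174.]), 'area': 974, 'xy': array([438.7, 118.5], dtype=float32), 'ang': 0.11, 'ends': (np.float64(-41.0), np.float64(42.0))}
{'uv': array([218., 182.]), 'area': 867, 'xy': array([449.6, 185.8], dtype=float32), 'ang': 0.07, 'ends': (np.float64(-29.0), np.float64(34.0))}
{'uv': array([ 95., 222.]), 'area': 1988, 'xy': array([509.6,  -4. ], dtype=float32), 'ang': -0.069, 'ends': (np.float64(-50.0), np.float64(52.0))}
```

play_rows:
  increments: "46 0 -0.89 0 0 0 0; 46 0 -0.89 0 0 0 0; 46 0 -0.89 0 0 0 0; 46 0 -0.89 0 0 0 0; 46 0 -0.89 0 0 0 0"

```text
t: 2.4
ee_pos: [429.6, 0.1, 302.7]
tcp_rot: [-3.141, -0.0, 3.139]
ft_force: [0.7, 0.6, -0.1]
finger_gap: 0.539
finger_force: 0.0
```

play_rows:
  increments: "46 0 -0.89 0 0 0 0; 46 0 -0.89 0 0 0 0; 46 0 -0.89 0 0 0 0; 46 0 -0.89 0 0 0 0; 46 0 -0.89 0 0 0 0"

```text
t: 2.9
ee_pos: [429.2, -222.6, 302.6]
tcp_rot: [3.141, -0.0, 3.139]
ft_force: [1.3, 0.0, 0.2]
finger_gap: 0.54
finger_force: 0.0
```

play_rows:
  increments: "46 0 0 0 0 0 0; 46 0 0 0 0 0 0"

```text
t: 3.1
ee_pos: [429.5, -221.1, 302.2]
tcp_rot: [3.141, -0.001, 3.138]
ft_force: [1.1, 0.8, 0.0]
finger_gap: 0.538
finger_force: 0.0
```

```bash
python3 - <<'E'
from h import *
import pickle
o=manip.observe(); print(o['t'],o['ee_pos'].round(1),o['tcp_rot'].round(3),o['finger_gap'])
for n in ['wrist']:
    c=cam(n); print({k:v for k,v in c.items() if k!='frame'})
    cv2.imwrite(f'pics/{n}2.png',cv2.resize(c['frame'],(768,576))); pickle.dump(c,open(f'{n}2.pkl','wb'))
E
```

```text
3.1 [ 429.5 -221.1  302.2] [ 3.141e+00 -1.000e-03  3.138e+00] 0.5379039333823363
{'fx': 297.3186396354542, 'fy': 297.3186396354542, 'cx': 247.34893299050185, 'cy': 196.30502912819978, 'xyz': array([ 356.79365209, -221.7728793 ,  426.50573303]), 'orientation': array([-2.87597578e-01, -1.47309390e-03,  1.56783784e+00])}
```

View pics/wrist2.png

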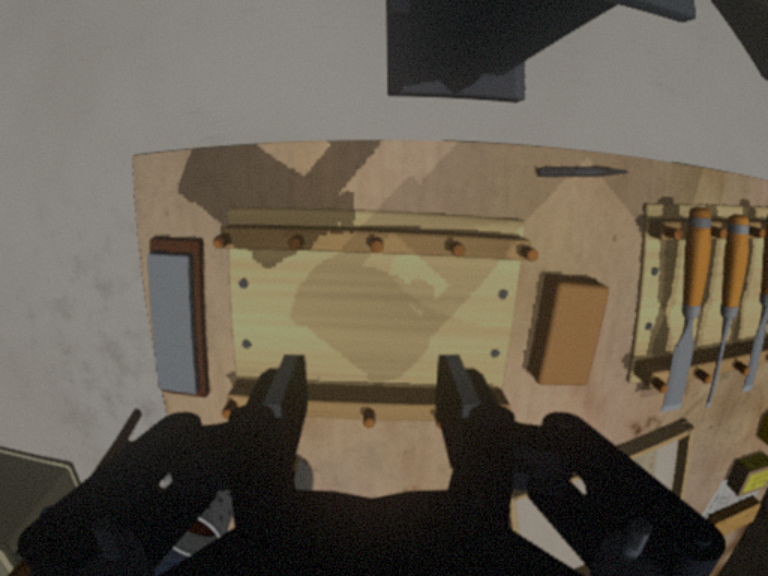

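```bash
cat > fit.py <<'E'
from h import *
import pickle
def fit(W,M):
    W=np.array(W);M=np.array(M);a=W-W.mean(0);b=M-M.mean(0)
    th=np.arctan2((b[:,0]*a[:,1]-b[:,1]*a[:,0]).sum(),(a*b).sum())
    c,s=np.cos(th),np.sin(th);Rm=np.array([[c,-s],[s,c]])
    o=W.mean(0)-Rm@M.mean(0); print('origin',o.round(1),'yaw',th.round(3),'res',(W-(M@Rm.T+o)).round(0).tolist()); return o,Rm
c=pickle.load(open('wrist2.pkl','rb'))
k=[((217,241),0,-140),((295,243),0,-70),((376,247),0,0),((459,251),0,70),((533,256),0,140),((227,414),165,-140),((369,424),165,0)]
o,Rm=fit([onplane(c,u/1.5,v/1.5,58 if x==0 else 70,True)[:2] for (u,v),x,y in k],[(x,y) for _,x,y in k])
for y in (-105,-35,35,105): print(y,'grip target',(o+Rm@[50,y]).round(1))
c=pickle.load(open('wrist1.pkl','rb'))
k=[((140,151),0,-140),((190,146),0,-70),((300,138),0,70),((351,136),0,140),((203,267),165,-70),((252,263),165,0),((302,261),165,70)]
o,Rm=fit([onplane(c,u,v,58 if x==0 else 70,True)[:2] for (u,v),x,y in k],[(x,y) for _,x,y in k])
for y in (-105,-35,35,105): print(y,'src grip',(o+Rm@[50,y]).round(1))
for h in handles(c)[:4]:
    a=h['ang'];
    e=h['xy']+np.array([np.cos(a),np.sin(a)])*(465-h['xy'][0])
    print(h['uv'],'at x=465',e.round(1), Rm.T@(e-o),a)
E
python3 fit.py
```

```text
origin [ 424.  -216.3] yaw -0.045 res [[-1.0, 1.0], [-1.0, 1.0], [0.0, -1.0], [0.0, -0.0], [1.0, -2.0], [-0.0, 2.0], [1.0, -0.0]]
-105 grip target [ 469.3 -323.4]
-35 grip target [ 472.4 -253.5]
35 grip target [ 475.5 -183.6]
105 grip target [ 478.7 -113.6]
origin [395.3 220.7] yaw 0.065 res [[1.0, 3.0], [1.0, 1.0], [-0.0, -0.0], [-0.0, -3.0], [1.0, 1.0], [-2.0, -1.0], [1.0, -2.0]]
-105 src grip [452.  119.2]
-35 src grip [447.5 189.1]
35 src grip [442.9 258.9]
105 src grip [438.3 328.8]
[274. 163.] at x=465 [464.9 261.5] [72.1373327 36.0998929] 0.059
[321. 163.] at x=465 [464.8 325.5] [ 76.1821819  100.03513146] 0.099
[168. 174.] at x=465 [464.8 121.4] [  62.91060088 -103.66738468] 0.11
[218. 182.] at x=465 [465.  186.9] [ 67.30382218 -38.3248377 ] 0.07
```

The empty rack holds its stone at the left (176,320), so rack y is negative there. Both rack fits agree to within 3 mm. I'll start with chisel 30, going from slot −105 in the source to −105 in the honing rack.

play_rows:
  increments: "46 0.06 0.85 -0.38 0 0 0.08; 46 0.06 0.85 -0.38 0 0 0.08; 46 0.06 0.85 -0.38 0 0 0.08; 46 0.06 0.85 -0.38 0 0 0.08; 46 0.06 0.85 -0.38 0 0 0.08"

```text
t: 3.65
ee_pos: [444.3, -4.8, 207.5]
tcp_rot: [-3.141, 0.001, -3.099]
ft_force: [1.3, -0.3, -0.0]
finger_gap: 0.538
finger_force: 0.0
```

play_rows:
  increments: "46 0.06 0.85 -0.38 0 0 0.08; 46 0.06 0.85 -0.38 0 0 0.08; 46 0.06 0.85 -0.38 0 0 0.08; 46 0 0 0 0 0 0; 46 0 0 0 0 0 0"

```text
t: 4.15
ee_pos: [453.3, 121.2, 150.9]
tcp_rot: [-3.141, -0.0, -3.072]
ft_force: [-0.3, -0.4, 0.2]
finger_gap: 0.54
finger_force: 0.0
```

```bash
cat > look.py <<'E'
from h import *
import sys
o=manip.observe(); print(o['t'],o['ee_pos'].round(1),o['tcp_rot'].round(3),o['qpos'].round(2))
c=cam('wrist'); f=c['frame']
for h in handles(c): print(h)
if len(sys.argv)>1: cv2.imwrite('pics/'+sys.argv[1],cv2.convertScaleAbs(f,alpha=1.5))
E
python3 look.py a1.png
```

```text
4.15 [453.3 121.2 150.9] [-3.141 -0.    -3.072] [ 0.01  0.35  1.67 -0.    1.12 -1.63]
{'uv': array([252., 110.]), 'area': 283, 'xy': array([380.3, 119.2], dtype=float32), 'ang': -1.549, 'ends': (np.float64(-9.0), np.float64(8.0))}
{'uv': array([333., 122.]), 'area': 335, 'xy': array([383.3, 181.9], dtype=float32), 'ang': -1.508, 'ends': (np.float64(-12.0), np.float64(11.0))}
{'uv': array([250., 182.]), 'area': 3020, 'xy': array([435.9, 121.1], dtype=float32), 'ang': 0.028, 'ends': (np.float64(-39.0), np.float64(45.0))}
{'uv': array([411., 182.]), 'area': 2307, 'xy': array([424.4, 261.6], dtype=float32), 'ang': 0.071, 'ends': (np.float64(-39.0), np.float64(46.0))}
{'uv': array([330., 190.]), 'area': 2899, 'xy': array([438. , 186.3], dtype=float32), 'ang': 0.073, 'ends': (np.float64(-39.0), np.float64(46.0))}
{'uv': array([465., 183.]), 'area': 1423, 'xy': array([420. , 327.1], dtype=float32), 'ang': 0.067, 'ends': (np.float64(-37.0), np.float64(47.0))}
{'uv': array([110., 245.]), 'area': 3334, 'xy': array([503.7,  -1.7], dtype=float32), 'ang': -0.507, 'ends': (np.float64(-48.0), np.float64(57.0))}
```

View pics/a1.png

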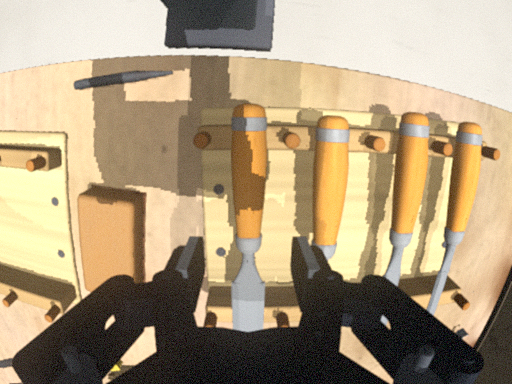

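play_rows:
  increments: "46 0 0.01 -0.5 0 0 -0.2; 46 0 0 -0.5 0 0 -0.2; 46 0 0 -0.5 0 0 0; 46 0 0 -0.5 0 0 0; 46 0 0 -0.02 0 0 0"

```text
t: 4.7
ee_pos: [453.2, 119.3, 48.5]
tcp_rot: [-3.142, -0.003, -3.119]
ft_force: [0.2, -0.4, 0.7]
finger_gap: 0.539
finger_force: 0.0
```

play_rows:
  increments: "15 0 0 0 0 0 0; 15 0 0 0 0 0 0; 15 0 0 0 0 0 0; 15 0 0 0 0 0 0; 15 0 0 0 0 0 0"
  force: 50

```text
t: 5.2
ee_pos: [454.9, 120.3, 51.2]
tcp_rot: [-3.141, 0.003, -3.116]
ft_force: [-0.6, -1.2, 7.7]
finger_gap: 0.259
finger_force: 48.7
```

play_rows:
  increments: "15 0 0 0.2 0 0 0; 15 0 0 0.4 0 0 0; 15 0 0 0.5 0 0 0; 15 0 0 0.5 0 0 0; 15 0 0 0.4 0 0 0"

```text
t: 5.7
ee_pos: [453.9, 120.6, 152.0]
tcp_rot: [3.142, 0.001, -3.116]
ft_force: [-0.6, -0.4, -1.5]
finger_gap: 0.255
finger_force: 49.0
```

```bash
python3 look.py a2.png
```

```text
5.7 [453.9 120.6 152. ] [ 3.142e+00  1.000e-03 -3.116e+00] [ 0.01  0.35  1.67  0.    1.12 -1.59]
{'uv': array([241., 108.]), 'area': 1021, 'xy': array([379.4, 113.5], dtype=float32), 'ang': -1.477, 'ends': (np.float64(-18.0), np.float64(19.0))}
{'uv': array([330., 117.]), 'area': 348, 'xy': array([383.3, 181.7], dtype=float32), 'ang': -1.504, 'ends': (np.float64(-12.0), np.float64(12.0))}
{'uv': array([411., 173.]), 'area': 2410, 'xy': array([424. , 260.9], dtype=float32), 'ang': 0.08, 'ends': (np.float64(-38.0), np.float64(46.0))}
{'uv': array([464., 173.]), 'area': 1447, 'xy': array([420.5, 325.6], dtype=float32), 'ang': 0.089, 'ends': (np.float64(-38.0), np.float64(46.0))}
{'uv': array([329., 186.]), 'area': 2987, 'xy': array([438.4, 185.9], dtype=float32), 'ang': 0.065, 'ends': (np.float64(-38.0), np.float64(45.0))}
{'uv': array([245., 223.]), 'area': 8405, 'xy': array([473.8, 118.8], dtype=float32), 'ang': 0.063, 'ends': (np.float64(-65.0), np.float64(92.0))}
{'uv': array([126., 213.]), 'area': 318, 'xy': array([465.8,  15.9], dtype=float32), 'ang': -1.072, 'ends': (np.float64(-10.0), np.float64(13.0))}
{'uv': array([133., 243.]), 'area': 471, 'xy': array([494.3,  19.7], dtype=float32), 'ang': -0.182, 'ends': (np.float64(-22.0), np.float64(22.0))}
{'uv': array([111., 236.]), 'area': 270, 'xy': array([488.4,  -1.4], dtype=float32), 'ang': -1.527, 'ends': (np.float64(-13.0), np.float64(14.0))}
{'uv': array([103., 271.]), 'area': 840, 'xy': array([526.8, -16.9], dtype=float32), 'ang': 0.328, 'ends': (np.float64(-21.0), np.float64(19.0))}
```

View pics/a2.png

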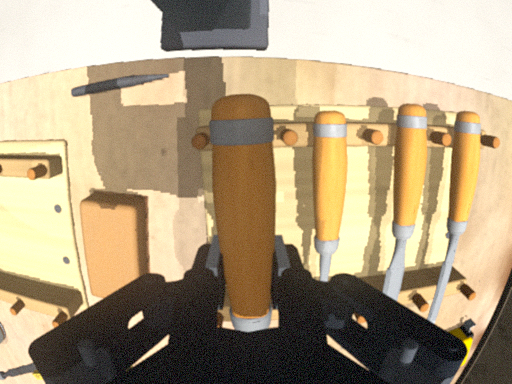

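play_rows:
  increments: "15 0.034 -0.888 0 0 0 -0.08; 15 0.034 -0.888 0 0 0 -0.08; 15 0.034 -0.888 0 0 0 -0.08; 15 0.034 -0.888 0 0 0 -0.08; 15 0.034 -0.888 0 0 0 -0.08"

```text
t: 6.25
ee_pos: [462.0, -103.1, 150.0]
tcp_rot: [3.141, 0.0, 3.125]
ft_force: [1.1, 0.3, -1.3]
finger_gap: 0.255
finger_force: 49.0
```

play_rows:
  increments: "15 0.034 -0.888 0 0 0 -0.08; 15 0.034 -0.888 0 0 0 -0.08; 15 0.034 -0.888 0 0 0 -0.08; 15 0.034 -0.888 0 0 0 -0.08; 15 0.034 -0.888 0 0 0 -0.08"

```text
t: 6.75
ee_pos: [470.5, -325.1, 149.9]
tcp_rot: [3.141, -0.0, 3.082]
ft_force: [0.6, 0.0, -1.1]
finger_gap: 0.262
finger_force: 49.0
```

play_rows:
  increments: "15 0 0 0 0 0 0; 15 0 0 0 0 0 0; 15 0 0 -0.3 0 0 0"

```text
t: 7.05
ee_pos: [471.4, -323.0, 136.1]
tcp_rot: [-3.14, 0.002, 3.084]
ft_force: [0.6, -0.8, -2.1]
finger_gap: 0.259
finger_force: 49.2
```

```bash
python3 look.py a3.png
```

```text
7.05 [ 471.4 -323.   136.1] [-3.140e+00  2.000e-03  3.084e+00] [-0.81  0.52  1.41  0.    1.2  -2.32]
{'uv': array([240., 107.]), 'area': 1224, 'xy': array([ 396.3, -324.5], dtype=float32), 'ang': 1.569, 'ends': (np.float64(-19.0), np.float64(19.0))}
{'uv': array([244., 206.]), 'area': 6413, 'xy': array([ 469.7, -326.2], dtype=float32), 'ang': -0.023, 'ends': (np.float64(-46.0), np.float64(69.0))}
{'uv': array([502., 246.]), 'area': 775, 'xy': array([533.9, -50.2], dtype=float32), 'ang': 0.324, 'ends': (np.float64(-31.0), np.float64(31.0))}
```

View pics/a3.png

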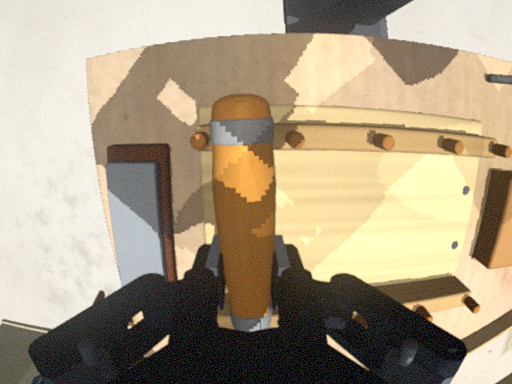

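play_rows:
  increments: "15 0 0 -0.5 0 0 0; 15 0 0 -0.5 0 0 0; 15 0 0 -0.4 0 0 0; 15 0 0 -0.2 0 0 0; 15 0 0 -0.07 0 0 0"

```text
t: 7.6
ee_pos: [470.7, -322.2, 51.1]
tcp_rot: [3.14, -0.002, 3.084]
ft_force: [-7.2, 8.6, 19.5]
finger_gap: 0.258
finger_force: 52.5
```

play_rows:
  increments: "15 0 0 0 0 0 0; 15 0 0 0 0 0 0; 30 0 0 0 0 0 0; 38 0 0 0 0 0 0; 46 0 0 0 0 0 0"

```text
t: 8.1
ee_pos: [471.1, -323.7, 51.6]
tcp_rot: [-3.141, 0.001, 3.083]
ft_force: [-0.2, 0.7, 0.3]
finger_gap: 0.537
finger_force: 0.0
```

play_rows:
  increments: "46 0 0 0 0 0 0; 46 0 0 0.4 0 0 0; 46 0 0 0.6 0 0 0; 46 0 0 0.6 0 0 0; 46 0 0 0.6 0 0 0"

```text
t: 8.6
ee_pos: [470.9, -323.4, 162.5]
tcp_rot: [3.142, -0.0, 3.083]
ft_force: [0.8, -0.7, 0.3]
finger_gap: 0.537
finger_force: 0.0
```

```bash
python3 look.py a4.png
```

```text
8.6 [ 470.9 -323.4  162.5] [ 3.142 -0.     3.083] [-0.81  0.49  1.38 -0.    1.27 -2.32]
{'uv': array([243., 110.]), 'area': 295, 'xy': array([ 397.4, -323.4], dtype=float32), 'ang': -1.558, 'ends': (np.float64(-10.0), np.float64(11.0))}
{'uv': array([243., 145.]), 'area': 844, 'xy': array([ 425.2, -325. ], dtype=float32), 'ang': -0.296, 'ends': (np.float64(-14.0), np.float64(16.0))}
{'uv': array([249., 202.]), 'area': 1214, 'xy': array([ 473.9, -322.6], dtype=float32), 'ang': -0.046, 'ends': (np.float64(-29.0), np.float64(25.0))}
{'uv': array([497., 219.]), 'area': 1955, 'xy': array([513. , -39.2], dtype=float32), 'ang': 0.074, 'ends': (np.float64(-54.0), np.float64(48.0))}
```

View pics/a4.png

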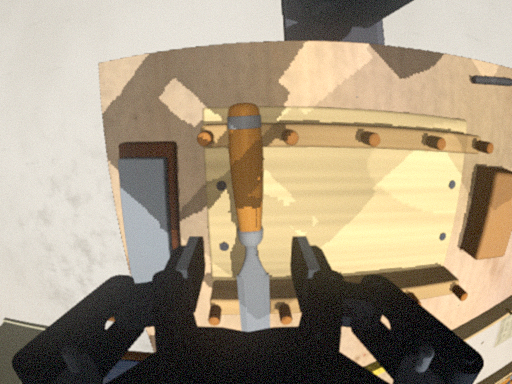

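Chisel 30 is seated centred in its slot (dowels at 205/292 and handle at 246). Next is chisel 20.

play_rows:
  increments: "46 -0.04 0.838 0 0 0 0.09; 46 -0.04 0.838 0 0 0 0.09; 46 -0.04 0.838 0 0 0 0.09; 46 -0.04 0.838 0 0 0 0.09; 46 -0.04 0.838 0 0 0 0.09"

```text
t: 9.15
ee_pos: [460.6, -112.5, 161.3]
tcp_rot: [-3.142, 0.0, 3.13]
ft_force: [0.9, 0.2, -0.3]
finger_gap: 0.538
finger_force: 0.0
```

play_rows:
  increments: "46 -0.04 0.838 0 0 0 0.09; 46 -0.04 0.838 0 0 0 0.09; 46 -0.04 0.838 0 0 0 0.09; 46 -0.04 0.838 0 0 0 0.09; 46 -0.04 0.838 0 0 0 0.09"

```text
t: 9.65
ee_pos: [450.7, 97.2, 161.4]
tcp_rot: [-3.142, 0.0, -3.106]
ft_force: [0.4, 0.2, -0.5]
finger_gap: 0.537
finger_force: 0.0
```

play_rows:
  increments: "46 -0.04 0.838 0 0 0 0.09; 46 -0.04 0.838 0 0 0 0.09; 46 -0.04 0.838 0 0 0 0.09; 46 -0.04 0.838 0 0 0 0.07; 46 0 0 -0.2 0 0 0"

```text
t: 10.15
ee_pos: [442.8, 267.1, 151.9]
tcp_rot: [3.14, 0.003, -3.065]
ft_force: [-0.1, 0.5, -0.9]
finger_gap: 0.539
finger_force: 0.0
```

play_rows:
  increments: "46 0 0 0 0 0 0; 46 0 0 0 0 0 0"

```text
t: 10.35
ee_pos: [443.0, 262.3, 151.2]
tcp_rot: [-3.141, -0.001, -3.071]
ft_force: [0.2, 0.2, -0.0]
finger_gap: 0.539
finger_force: 0.0
```

```bash
python3 look.py b1.png
```

```text
10.35 [443.  262.3 151.2] [-3.141e+00 -1.000e-03 -3.071e+00] [ 0.3   0.42  1.55 -0.    1.17 -1.34]
{'uv': array([246., 109.]), 'area': 296, 'xy': array([369.5, 255.7], dtype=float32), 'ang': 1.527, 'ends': (np.float64(-9.0), np.float64(10.0))}
{'uv': array([330., 114.]), 'area': 317, 'xy': array([366.8, 319.9], dtype=float32), 'ang': -1.49, 'ends': (np.float64(-12.0), np.float64(11.0))}
{'uv': array([247., 182.]), 'area': 2739, 'xy': array([426.5, 259.9], dtype=float32), 'ang': 0.015, 'ends': (np.float64(-41.0), np.float64(44.0))}
{'uv': array([322., 183.]), 'area': 1785, 'xy': array([422.3, 319.9], dtype=float32), 'ang': 0.117, 'ends': (np.float64(-39.0), np.float64(45.0))}
{'uv': array([152., 203.]), 'area': 1853, 'xy': array([448.8, 183.2], dtype=float32), 'ang': 0.142, 'ends': (np.float64(-42.0), np.float64(36.0))}
{'uv': array([ 13., 243.]), 'area': 2087, 'xy': array([509.5,  10.4], dtype=float32), 'ang': -0.243, 'ends': (np.float64(-52.0), np.float64(52.0))}
```

play_rows:
  increments: "44 0 -0.03 -0.5 0 0 -0.1; 44 0 0 -0.5 0 0 -0.1; 44 0 0 -0.5 0 0 0; 44 0 0 -0.5 0 0 0; 44 0 0 -0.01 0 0 0"

```text
t: 10.9
ee_pos: [442.2, 260.2, 48.9]
tcp_rot: [-3.14, -0.005, -3.093]
ft_force: [0.2, -0.2, -0.2]
finger_gap: 0.514
finger_force: 0.0
```

play_rows:
  increments: "15 0 0 0 0 0 0; 15 0 0 0 0 0 0; 15 0 0 0 0 0 0; 15 0 0 0 0 0 0; 15 0 0 0 0 0 0"
  force: 50

```text
t: 11.4
ee_pos: [443.8, 261.6, 52.0]
tcp_rot: [3.141, 0.003, -3.091]
ft_force: [0.6, -3.2, 7.3]
finger_gap: 0.259
finger_force: 49.4
```

play_rows:
  increments: "15 0 0 0.2 0 0 0; 15 0 0 0.4 0 0 0; 15 0 0 0.5 0 0 0; 15 0 0 0.5 0 0 0; 15 0 0 0.4 0 0 0"

```text
t: 11.9
ee_pos: [442.8, 261.8, 152.9]
tcp_rot: [3.141, 0.001, -3.091]
ft_force: [-0.5, -0.0, -0.7]
finger_gap: 0.258
finger_force: 49.3
```

```bash
python3 look.py b2.png
```

```text
11.9 [442.8 261.8 152.9] [ 3.141e+00  1.000e-03 -3.091e+00] [ 0.3   0.41  1.55  0.    1.17 -1.32]
{'uv': array([251., 109.]), 'area': 865, 'xy': array([368.9, 260. ], dtype=float32), 'ang': -1.479, 'ends': (np.float64(-17.0), np.float64(17.0))}
{'uv': array([327., 112.]), 'area': 273, 'xy': array([366.8, 319.1], dtype=float32), 'ang': -1.38, 'ends': (np.float64(-11.0), np.float64(10.0))}
{'uv': array([321., 182.]), 'area': 1711, 'xy': array([423. , 319.5], dtype=float32), 'ang': 0.121, 'ends': (np.float64(-40.0), np.float64(45.0))}
{'uv': array([153., 197.]), 'area': 2268, 'xy': array([442.5, 182.8], dtype=float32), 'ang': 0.131, 'ends': (np.float64(-42.0), np.float64(42.0))}
{'uv': array([247., 225.]), 'area': 7257, 'xy': array([465.4, 262.4], dtype=float32), 'ang': 0.069, 'ends': (np.float64(-67.0), np.float64(90.0))}
{'uv': array([ 14., 242.]), 'area': 2055, 'xy': array([504.1,   7.7], dtype=float32), 'ang': -0.355, 'ends': (np.float64(-48.0), np.float64(57.0))}
```

play_rows:
  increments: "15 0.05 -0.858 0 0 0 -0.08; 15 0.05 -0.858 0 0 0 -0.08; 15 0.05 -0.858 0 0 0 -0.08; 15 0.05 -0.858 0 0 0 -0.08; 15 0.05 -0.858 0 0 0 -0.08"

```text
t: 12.45
ee_pos: [455.0, 45.6, 150.9]
tcp_rot: [3.141, -0.0, -3.133]
ft_force: [1.2, -0.4, -1.1]
finger_gap: 0.259
finger_force: 49.3
```

play_rows:
  increments: "15 0.05 -0.858 0 0 0 -0.08; 15 0.05 -0.858 0 0 0 -0.08; 15 0.05 -0.858 0 0 0 -0.08; 15 0.05 -0.858 0 0 0 -0.08; 15 0.05 -0.858 0 0 0 -0.08"

```text
t: 12.95
ee_pos: [467.6, -168.9, 150.9]
tcp_rot: [3.141, -0.0, 3.108]
ft_force: [0.8, 0.6, -1.2]
finger_gap: 0.256
finger_force: 49.3
```

play_rows:
  increments: "15 0.05 -0.858 0 0 0 -0.08; 15 0.05 -0.858 0 0 0 -0.08; 15 0 0 0 0 0 0; 15 0 0 0 0 0 0; 15 0 0 -0.3 0 0 0"

```text
t: 13.45
ee_pos: [473.4, -252.5, 137.0]
tcp_rot: [-3.14, 0.002, 3.092]
ft_force: [0.2, -0.1, -1.0]
finger_gap: 0.252
finger_force: 49.4
```

```bash
python3 look.py b3.png
```

```text
13.45 [ 473.4 -252.5  137. ] [-3.140e+00  2.000e-03  3.092e+00] [-0.71  0.47  1.51  0.    1.16 -2.23]
{'uv': array([242., 107.]), 'area': 1095, 'xy': array([ 398.3, -253.7], dtype=float32), 'ang': -1.53, 'ends': (np.float64(-17.0), np.float64(17.0))}
{'uv': array([145., 114.]), 'area': 352, 'xy': array([ 397.1, -324. ], dtype=float32), 'ang': 1.568, 'ends': (np.float64(-12.0), np.float64(11.0))}
{'uv': array([151., 184.]), 'area': 3040, 'xy': array([ 450.7, -325.6], dtype=float32), 'ang': -0.018, 'ends': (np.float64(-38.0), np.float64(47.0))}
{'uv': array([247., 217.]), 'area': 7485, 'xy': array([ 482.3, -254. ], dtype=float32), 'ang': -0.003, 'ends': (np.float64(-56.0), np.float64(88.0))}
{'uv': array([474., 228.]), 'area': 3297, 'xy': array([507.3, -33.8], dtype=float32), 'ang': -0.086, 'ends': (np.float64(-48.0), np.float64(52.0))}
```

View pics/b3.png

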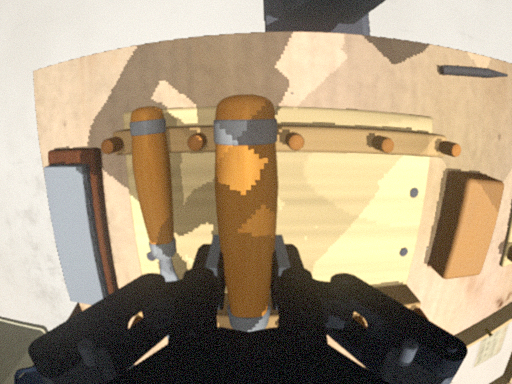

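Chisel 20 hangs midway between the dowels at (197,143) and (296,143), so I lower it.

play_rows:
  increments: "15 0 0 -0.5 0 0 0; 15 0 0 -0.5 0 0 0; 15 0 0 -0.4 0 0 0; 15 0 0 -0.2 0 0 0; 15 0 0 -0.07 0 0 0"

```text
t: 14.0
ee_pos: [472.7, -252.0, 52.0]
tcp_rot: [3.14, -0.002, 3.092]
ft_force: [-5.6, 6.8, 19.4]
finger_gap: 0.256
finger_force: 51.6
```

play_rows:
  increments: "15 0 0 0 0 0 0; 15 0 0 0 0 0 0; 30 0 0 0 0 0 0; 38 0 0 0 0 0 0; 44 0 0 0 0 0 0"

```text
t: 14.5
ee_pos: [473.1, -253.3, 52.7]
tcp_rot: [-3.141, 0.001, 3.091]
ft_force: [-0.4, 0.1, 0.0]
finger_gap: 0.517
finger_force: 0.0
```

play_rows:
  increments: "44 0 0 0 0 0 0; 44 0 0 0.4 0 0 0; 44 0 0 0.6 0 0 0; 44 0 0 0.6 0 0 0; 44 0 0 0.4 0 0 0"

```text
t: 15.0
ee_pos: [473.3, -253.5, 154.4]
tcp_rot: [-3.14, 0.002, 3.091]
ft_force: [0.4, 0.1, -0.1]
finger_gap: 0.517
finger_force: 0.0
```

```bash
python3 look.py b4.png
```

```text
15.0 [ 473.3 -253.5  154.4] [-3.140e+00  2.000e-03  3.091e+00] [-0.71  0.45  1.49 -0.    1.2  -2.23]
{'uv': array([246., 109.]), 'area': 353, 'xy': array([ 399.2, -251.5], dtype=float32), 'ang': 1.53, 'ends': (np.float64(-11.0), np.float64(11.0))}
{'uv': array([154., 113.]), 'area': 310, 'xy': array([ 397. , -323.4], dtype=float32), 'ang': -1.569, 'ends': (np.float64(-11.0), np.float64(11.0))}
{'uv': array([247., 183.]), 'area': 2558, 'xy': array([ 457.9, -253.6], dtype=float32), 'ang': 0.018, 'ends': (np.float64(-42.0), np.float64(43.0))}
{'uv': array([159., 179.]), 'area': 2596, 'xy': array([ 450.6, -325.6], dtype=float32), 'ang': -0.016, 'ends': (np.float64(-37.0), np.float64(46.0))}
{'uv': array([465., 223.]), 'area': 3197, 'xy': array([508.3, -32.2], dtype=float32), 'ang': -0.06, 'ends': (np.float64(-48.0), np.float64(52.0))}
```

play_rows:
  increments: "44 -0.05 0.824 0 0 0 0.08; 44 -0.05 0.824 0 0 0 0.08; 44 -0.05 0.824 0 0 0 0.08; 44 -0.05 0.824 0 0 0 0.08; 44 -0.05 0.824 0 0 0 0.08"

```text
t: 15.55
ee_pos: [460.0, -45.7, 152.1]
tcp_rot: [3.142, -0.0, 3.133]
ft_force: [0.5, -0.4, -0.6]
finger_gap: 0.515
finger_force: 0.0
```

play_rows:
  increments: "44 -0.05 0.824 0 0 0 0.08; 44 -0.05 0.824 0 0 0 0.08; 44 -0.05 0.824 0 0 0 0.08; 44 -0.05 0.824 0 0 0 0.08; 44 -0.05 0.824 0 0 0 0.08"

```text
t: 16.05
ee_pos: [447.5, 160.5, 152.2]
tcp_rot: [-3.142, 0.0, -3.108]
ft_force: [0.4, -0.3, -0.7]
finger_gap: 0.514
finger_force: 0.0
```

play_rows:
  increments: "44 -0.05 0.824 0 0 0 0.08; 44 -0.05 0.824 0 0 0 0.08; 44 -0.05 0.824 0 0 0 0.08; 44 -0.05 0.824 0 0 0 0.08; 44 0 0 -0.07 0 0 0"

```text
t: 16.55
ee_pos: [437.3, 327.4, 148.6]
tcp_rot: [3.14, 0.001, -3.07]
ft_force: [0.6, -1.1, 0.4]
finger_gap: 0.514
finger_force: 0.0
```

play_rows:
  increments: "44 0 0 0 0 0 0; 44 0 0 0 0 0 0"

```text
t: 16.75
ee_pos: [438.0, 322.8, 148.6]
tcp_rot: [-3.141, -0.001, -3.075]
ft_force: [-0.5, -0.1, 0.5]
finger_gap: 0.516
finger_force: 0.0
```

```bash
python3 look.py c1.png
```

```text
16.75 [438.  322.8 148.6] [-3.141e+00 -1.000e-03 -3.075e+00] [ 0.42  0.47  1.47 -0.    1.2  -1.22]
{'uv': array([251., 113.]), 'area': 357, 'xy': array([367. , 320.4], dtype=float32), 'ang': -1.534, 'ends': (np.float64(-11.0), np.float64(11.0))}
{'uv': array([252., 185.]), 'area': 3093, 'xy': array([422.7, 324.5], dtype=float32), 'ang': 0.038, 'ends': (np.float64(-40.0), np.float64(46.0))}
{'uv': array([ 86., 195.]), 'area': 2138, 'xy': array([440.3, 181.7], dtype=float32), 'ang': 0.102, 'ends': (np.float64(-40.0), np.float64(45.0))}
```

View pics/c1.png

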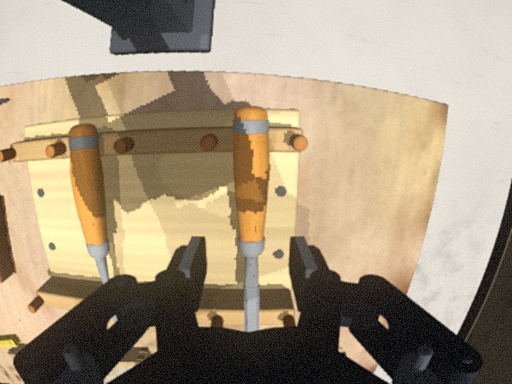

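Chisel 14's handle at (252,185) lies almost under the tool, so I pick it and carry it over.

play_rows:
  increments: "44 0 0.04 -0.5 0 0 -0.1; 44 0 0 -0.5 0 0 0; 44 0 0 -0.5 0 0 0; 44 0 0 -0.4 0 0 0; 44 0 0 -0.06 0 0 0"

```text
t: 17.3
ee_pos: [437.5, 324.2, 49.1]
tcp_rot: [-3.14, -0.004, -3.087]
ft_force: [0.3, 0.7, 0.4]
finger_gap: 0.515
finger_force: 0.0
```

play_rows:
  increments: "15 0 0 0 0 0 0; 15 0 0 0 0 0 0; 15 0 0 0 0 0 0; 15 0 0 0 0 0 0; 15 0 0 0 0 0 0"
  force: 50

```text
t: 17.8
ee_pos: [438.5, 325.7, 51.7]
tcp_rot: [3.141, 0.002, -3.085]
ft_force: [1.1, -2.2, 5.3]
finger_gap: 0.262
finger_force: 49.4
```

play_rows:
  increments: "15 0 0 0.2 0 0 0; 15 0 0 0.4 0 0 0; 15 0 0 0.5 0 0 0; 15 0 0 0.5 0 0 0; 15 0 0 0.4 0 0 0"

```text
t: 18.3
ee_pos: [437.8, 325.7, 152.7]
tcp_rot: [3.141, 0.001, -3.085]
ft_force: [-0.5, -0.2, -1.1]
finger_gap: 0.257
finger_force: 49.1
```

play_rows:
  increments: "15 0.063 -0.848 0 0 0 -0.084; 15 0.063 -0.848 0 0 0 -0.084; 15 0.063 -0.848 0 0 0 -0.084; 15 0.063 -0.848 0 0 0 -0.084; 15 0.063 -0.848 0 0 0 -0.084"

```text
t: 18.8
ee_pos: [453.4, 112.2, 151.4]
tcp_rot: [3.141, 0.0, -3.129]
ft_force: [0.9, 0.5, -1.2]
finger_gap: 0.262
finger_force: 49.2
```

play_rows:
  increments: "15 0.063 -0.848 0 0 0 -0.084; 15 0.063 -0.848 0 0 0 -0.084; 15 0.063 -0.848 0 0 0 -0.084; 15 0.063 -0.848 0 0 0 -0.084; 15 0.063 -0.848 0 0 0 -0.084"

```text
t: 19.3
ee_pos: [469.2, -99.9, 151.4]
tcp_rot: [3.141, 0.0, 3.11]
ft_force: [0.9, 0.2, -1.0]
finger_gap: 0.26
finger_force: 49.2
```

play_rows:
  increments: "15 0.063 -0.848 0 0 0 -0.084; 15 0.063 -0.848 0 0 0 -0.084; 15 0 0 0 0 0 0; 15 0 0 0 0 0 0; 15 0 0 -0.3 0 0 0"

```text
t: 19.8
ee_pos: [476.2, -182.6, 137.2]
tcp_rot: [-3.14, 0.003, 3.093]
ft_force: [0.2, 0.2, -1.2]
finger_gap: 0.261
finger_force: 49.3
```

```bash
python3 look.py c3.png
```

```text
19.8 [ 476.2 -182.6  137.2] [-3.140e+00  3.000e-03  3.093e+00] [-0.6   0.43  1.59  0.    1.13 -2.12]
{'uv': array([244., 114.]), 'area': 1215, 'xy': array([ 405.8, -182.3], dtype=float32), 'ang': 1.518, 'ends': (np.float64(-19.0), np.float64(20.0))}
{'uv': array([148., 112.]), 'area': 393, 'xy': array([ 399.3, -251.8], dtype=float32), 'ang': 1.539, 'ends': (np.float64(-12.0), np.float64(12.0))}
{'uv': array([ 67., 121.]), 'area': 264, 'xy': array([ 397.1, -324.6], dtype=float32), 'ang': -1.553, 'ends': (np.float64(-12.0), np.float64(12.0))}
{'uv': array([152., 184.]), 'area': 3136, 'xy': array([ 453.5, -255.3], dtype=float32), 'ang': -0.031, 'ends': (np.float64(-38.0), np.float64(47.0))}
{'uv': array([ 75., 190.]), 'area': 2526, 'xy': array([ 454.3, -326.3], dtype=float32), 'ang': 0.046, 'ends': (np.float64(-41.0), np.float64(44.0))}
{'uv': array([ 29., 158.]), 'area': 282, 'xy': array([ 422.5, -372.7], dtype=float32), 'ang': -1.405, 'ends': (np.float64(-17.0), np.float64(19.0))}
{'uv': array([247., 226.]), 'area': 8508, 'xy': array([ 493.3, -184.6], dtype=float32), 'ang': -0.028, 'ends': (np.float64(-60.0), np.float64(87.0))}
{'uv': array([413., 193.]), 'area': 273, 'xy': array([469.8, -46.4], dtype=float32), 'ang': -0.232, 'ends': (np.float64(-14.0), np.float64(13.0))}
{'uv': array([423., 239.]), 'area': 3706, 'xy': array([514.7, -27.8], dtype=float32), 'ang': -0.281, 'ends': (np.float64(-54.0), np.float64(46.0))}
```

View pics/c3.png

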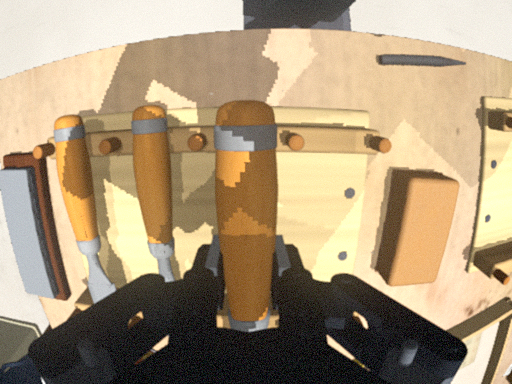

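Chisel 14 is centred between the dowels at (197,143) and (296,142). I'll lower it, release, and go to chisel 7.

play_rows:
  increments: "15 0 0 -0.5 0 0 0; 15 0 0 -0.5 0 0 0; 15 0 0 -0.4 0 0 0; 15 0 0 -0.2 0 0 0; 15 0 0 -0.07 0 0 0"

```text
t: 20.35
ee_pos: [475.6, -182.2, 52.0]
tcp_rot: [3.141, -0.001, 3.094]
ft_force: [0.3, 0.0, -0.7]
finger_gap: 0.256
finger_force: 49.3
```

play_rows:
  increments: "15 0 0 0 0 0 0; 15 0 0 0 0 0 0; 30 0 0 0 0 0 0; 38 0 0 0 0 0 0; 44 0 0 0 0 0 0"

```text
t: 20.85
ee_pos: [475.9, -183.3, 52.7]
tcp_rot: [-3.141, 0.001, 3.093]
ft_force: [0.1, 0.5, -0.1]
finger_gap: 0.515
finger_force: 0.0
```

play_rows:
  increments: "44 0 0 0 0 0 0; 44 0 0 0.4 0 0 0; 44 0 0 0.6 0 0 0; 44 0 0 0.6 0 0 0; 44 0 0 0.4 0 0 0"

```text
t: 21.35
ee_pos: [476.1, -183.4, 154.3]
tcp_rot: [-3.14, 0.002, 3.093]
ft_force: [0.7, -0.5, -0.5]
finger_gap: 0.514
finger_force: 0.0
```

play_rows:
  increments: "44 -0.06 0.823 0 0 0 0.125; 44 -0.06 0.823 0 0 0 0.125; 44 -0.06 0.823 0 0 0 0.125; 44 -0.06 0.823 0 0 0 0.125; 44 -0.06 0.823 0 0 0 0.125"

```text
t: 21.85
ee_pos: [460.4, 24.1, 152.5]
tcp_rot: [-3.142, 0.0, -3.125]
ft_force: [0.2, -0.8, 0.9]
finger_gap: 0.509
finger_force: 0.0
```

play_rows:
  increments: "44 -0.06 0.823 0 0 0 0.125; 44 -0.06 0.823 0 0 0 0.125; 44 -0.06 0.823 0 0 0 0.125; 44 -0.06 0.823 0 0 0 0.125; 44 0 0 0 0 0 0"

```text
t: 22.35
ee_pos: [447.9, 190.8, 152.4]
tcp_rot: [3.141, 0.0, -3.068]
ft_force: [0.7, -1.2, -0.3]
finger_gap: 0.514
finger_force: 0.0
```

play_rows:
  increments: "44 0 0 0 0 0 0; 44 0 0 -0.06 0 0 0; 44 0 0 0 0 0 0"

```text
t: 22.65
ee_pos: [448.9, 186.0, 148.9]
tcp_rot: [-3.141, -0.001, -3.075]
ft_force: [0.8, -0.0, -0.7]
finger_gap: 0.514
finger_force: 0.0
```

```bash
python3 look.py d1.png
```

```text
22.65 [448.9 186.  148.9] [-3.141e+00 -1.000e-03 -3.075e+00] [ 0.15  0.38  1.63 -0.    1.13 -1.49]
{'uv': array([252., 120.]), 'area': 279, 'xy': array([383.1, 184.3], dtype=float32), 'ang': 1.526, 'ends': (np.float64(-8.0), np.float64(9.0))}
{'uv': array([257., 160.]), 'area': 610, 'xy': array([413.4, 190.4], dtype=float32), 'ang': -0.109, 'ends': (np.float64(-15.0), np.float64(16.0))}
{'uv': array([ 56., 244.]), 'area': 3878, 'xy': array([5.052e+02, 2.000e-01], dtype=float32), 'ang': -0.109, 'ends': (np.float64(-47.0), np.float64(53.0))}
{'uv': array([248., 226.]), 'area': 999, 'xy': array([467.6, 187.4], dtype=float32), 'ang': -0.004, 'ends': (np.float64(-18.0), np.float64(18.0))}
```

play_rows:
  increments: "44 0.08 0.02 -0.5 0 0 -0.2; 44 0 0 -0.5 0 0 0; 44 0 0 -0.5 0 0 0; 44 0 0 -0.4 0 0 0; 44 0 0 -0.06 0 0 0"

```text
t: 23.2
ee_pos: [452.0, 187.2, 49.6]
tcp_rot: [-3.141, -0.004, -3.095]
ft_force: [-0.1, 0.5, -0.2]
finger_gap: 0.516
finger_force: 0.0
```

play_rows:
  increments: "15 0 0 0 0 0 0; 15 0 0 0 0 0 0; 15 0 0 0 0 0 0; 15 0 0 0 0 0 0; 15 0 0 0 0 0 0"
  force: 50

```text
t: 23.7
ee_pos: [453.2, 188.1, 52.0]
tcp_rot: [-3.142, 0.002, -3.094]
ft_force: [0.3, -2.2, 4.0]
finger_gap: 0.261
finger_force: 49.4
```

play_rows:
  increments: "15 0 0 0.2 0 0 0; 15 0 0 0.4 0 0 0; 15 0 0 0.5 0 0 0; 15 0 0 0.5 0 0 0; 15 0 0 0.4 0 0 0"

```text
t: 24.2
ee_pos: [452.6, 188.3, 153.2]
tcp_rot: [3.141, 0.001, -3.094]
ft_force: [-0.3, -1.3, -2.1]
finger_gap: 0.263
finger_force: 49.2
```

play_rows:
  increments: "15 0.065 -0.751 0 0 0 -0.115; 15 0.065 -0.751 0 0 0 -0.115; 15 0.065 -0.751 0 0 0 -0.115; 15 0.065 -0.751 0 0 0 -0.115; 15 0.065 -0.751 0 0 0 -0.115"

```text
t: 24.7
ee_pos: [468.7, -0.9, 151.9]
tcp_rot: [3.141, 0.0, 3.129]
ft_force: [0.5, 0.0, -1.2]
finger_gap: 0.266
finger_force: 49.2
```

play_rows:
  increments: "15 0.065 -0.751 0 0 0 -0.115; 15 0.065 -0.751 0 0 0 -0.115; 15 0.065 -0.751 0 0 0 -0.115; 15 0 0 0 0 0 0; 15 0 0 0 0 0 0"

```text
t: 25.2
ee_pos: [478.5, -112.5, 151.6]
tcp_rot: [3.141, -0.0, 3.092]
ft_force: [-0.6, 0.4, -0.6]
finger_gap: 0.258
finger_force: 49.4
```

play_rows:
  increments: "15 0 0 -0.3 0 0 0; 15 0 0 0 0 0 0"

```text
t: 25.4
ee_pos: [477.8, -110.8, 135.4]
tcp_rot: [3.14, -0.003, 3.094]
ft_force: [0.5, 0.5, -0.8]
finger_gap: 0.263
finger_force: 49.4
```

```bash
python3 look.py d3.png
```

```text
25.4 [ 477.8 -110.8  135.4] [ 3.140e+00 -3.000e-03  3.094e+00] [-0.47  0.4   1.64  0.    1.11 -1.99]
{'uv': array([245., 118.]), 'area': 1063, 'xy': array([ 410.1, -109.7], dtype=float32), 'ang': 1.562, 'ends': (np.float64(-18.0), np.float64(17.0))}
{'uv': array([145., 118.]), 'area': 406, 'xy': array([ 404.4, -182.1], dtype=float32), 'ang': 1.555, 'ends': (np.float64(-12.0), np.float64(12.0))}
{'uv': array([ 65., 123.]), 'area': 266, 'xy': array([ 399.4, -253.4], dtype=float32), 'ang': 1.556, 'ends': (np.float64(-12.0), np.float64(12.0))}
{'uv': array([150., 189.]), 'area': 3223, 'xy': array([ 458.2, -184.8], dtype=float32), 'ang': -0.034, 'ends': (np.float64(-37.0), np.float64(47.0))}
{'uv': array([ 72., 192.]), 'area': 2491, 'xy': array([ 456.7, -256.5], dtype=float32), 'ang': 0.022, 'ends': (np.float64(-41.0), np.float64(44.0))}
{'uv': array([ 15., 193.]), 'area': 2018, 'xy': array([ 453.7, -326.2], dtype=float32), 'ang': -0.041, 'ends': (np.float64(-40.0), np.float64(44.0))}
{'uv': array([246., 229.]), 'area': 7887, 'xy': array([ 495.4, -112.9], dtype=float32), 'ang': -0.032, 'ends': (np.float64(-59.0), np.float64(85.0))}
{'uv': array([349., 236.]), 'area': 3720, 'xy': array([505.4, -29.7], dtype=float32), 'ang': 0.167, 'ends': (np.float64(-48.0), np.float64(48.0))}
```

View pics/d3.png

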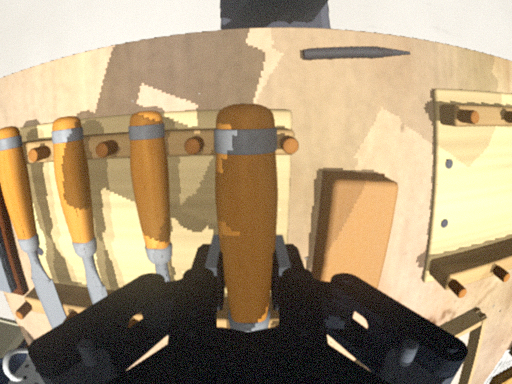

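Chisel 7 is about 3 mm right of the slot's middle (dowels at 194/289, handle at 246). I'll correct that and lower it.

play_rows:
  increments: "15 0 -0.05 -0.5 0 0 0; 15 0 0 -0.5 0 0 0; 15 0 0 -0.4 0 0 0; 15 0 0 -0.2 0 0 0; 15 0 0 -0.05 0 0 0"

```text
t: 25.95
ee_pos: [478.7, -114.3, 53.6]
tcp_rot: [3.141, -0.001, 3.094]
ft_force: [0.9, -0.1, -0.9]
finger_gap: 0.263
finger_force: 49.4
```

play_rows:
  increments: "15 0 0 0 0 0 0; 15 0 0 0 0 0 0; 30 0 0 0 0 0 0; 36 0 0 0 0 0 0; 42 0 0 0 0 0 0"

```text
t: 26.45
ee_pos: [478.9, -114.8, 54.2]
tcp_rot: [-3.141, 0.001, 3.093]
ft_force: [-1.4, 0.3, -0.2]
finger_gap: 0.498
finger_force: 0.0
```

play_rows:
  increments: "42 0 0 0 0 0 0; 42 0 0 0.4 0 0 0; 42 0 0 0.6 0 0 0; 42 0 0 0.6 0 0 0; 42 0 0 0.6 0 0 0"

```text
t: 26.95
ee_pos: [478.6, -114.7, 165.0]
tcp_rot: [3.141, -0.0, 3.093]
ft_force: [1.0, -0.8, 0.0]
finger_gap: 0.489
finger_force: 0.0
```

play_rows:
  increments: "42 -0.3 -0.7 0.6 0 0 0; 42 -0.3 -0.7 0.6 0 0 0; 42 -0.3 -0.6 0.6 0 0 0; 42 0 0 0 0 0 0; 42 0 0 0 0 0 0"

```text
t: 27.45
ee_pos: [433.5, -215.0, 253.9]
tcp_rot: [-3.142, 0.001, 3.092]
ft_force: [-0.3, 1.0, 0.7]
finger_gap: 0.492
finger_force: 0.0
```

```bash
python3 look.py e1.png
```

```text
27.45 [ 433.5 -215.   253.9] [-3.142e+00  1.000e-03  3.092e+00] [-0.71  0.26  1.47  0.    1.41 -2.23]
{'uv': array([216., 196.]), 'area': 1357, 'xy': array([ 456.7, -253.1], dtype=float32), 'ang': -0.039, 'ends': (np.float64(-39.0), np.float64(43.0))}
{'uv': array([157., 198.]), 'area': 1261, 'xy': array([ 455. , -324.7], dtype=float32), 'ang': 0.03, 'ends': (np.float64(-40.0), np.float64(43.0))}
{'uv': array([276., 198.]), 'area': 1250, 'xy': array([ 461.9, -183.9], dtype=float32), 'ang': -0.005, 'ends': (np.float64(-40.0), np.float64(44.0))}
{'uv': array([335., 198.]), 'area': 1252, 'xy': array([ 465.4, -113.2], dtype=float32), 'ang': -0.029, 'ends': (np.float64(-39.0), np.float64(45.0))}
{'uv': array([395., 226.]), 'area': 2501, 'xy': array([509. , -25.6], dtype=float32), 'ang': -0.088, 'ends': (np.float64(-50.0), np.float64(52.0))}
```

View pics/e1.png

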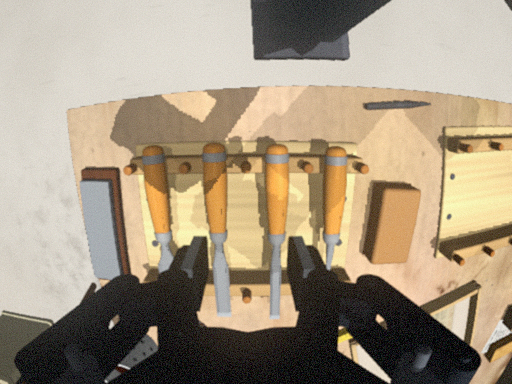

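All four chisels lie centred in their slots with handles in front: 30, 20, 14 and 7 at columns 157, 216, 276 and 335, starting from the stone. I'm handing in.

```bash
python3 -c "
from bench import manip
print(manip.close_job())"
```

```text
the job is handed in; nothing more can be done
None
```

I moved the four chisels to the honing rack in the order 30, 20, 14, 7 from the stone, released and seated with handles towards the robot, and handed the job in at about 27.5 s; it returned no verdict.

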